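Make up the sampling carrier: covered cup between the two sealed jars

TASK

Make up the sampling carrier for the lab. Stand the steel cup from the worktop upright in the carrier, exactly midway between the two sealed jars and in line with them, then cover it with the other steel cup from the draining rack, mouth down and rim on rim, set down gently and flush. Last, swing the carrier's folded handle up until it stands upright over the cups; leave the jars, the blue plastic cup and the other things where they are.

Things in the scene. Friction and masses are not known exactly. Their poses are not given: they have to be found in the camera images.
- sample_cup: open steel cup standing mouth up on the worktop left of the carrier; 80 mm tall, straight body 58 mm in diameter, wall 3 mm, with a rolled rim 68 mm in diameter and 6 mm high round the mouth; about 0.11 kg. Origin: centre of its underside, z up towards the mouth.
- cover_cup: a second steel cup of the same size, mouth down on the sloped draining rack. Origin: centre of its MOUTH (the rim plane, resting on the rack); z from the mouth to the closed bottom 80 mm away, so z is up when it stands upside down. On the rack its z leans 0.50 rad (29 deg) from vertical, to the rack's low front. Body 58 mm, rim (the 6 mm next to the mouth) 68 mm in diameter.
- plastic_cup: blue plastic cup, mouth down on the rack beside the steel one (the two swap places), 62 mm tall, rim 68 mm in diameter; same frame as the steel cup. Leave it alone.
- rack: white sloped draining rack on a wire stand, 280 mm wide (its y), fixed. Its plate slopes 0.50 rad; the low edge, with a 12 mm lip, is at the rack's -x (roughly towards the robot). Origin: on the worktop under the plate's centre, whose top is 56 mm up. The two cups lie 132 mm apart along y, rims against the lip.
- carrier: low steel tray, 124 mm (x) by 352 mm (y), floor 4 mm thick, rims 16 mm high, fixed. Origin: on the worktop under its centre, y along its length, -x is the side on which the handle is folded (towards the robot).
- jar_a: sealed full jar with brown cap, 86 mm in diameter, 94 mm tall, standing loose in the carrier towards the carrier's -y end, on its centre line (x = 0). Origin: centre of its underside. The two jars stand 200 mm apart, centre to centre, and together may be up to 12 mm off the carrier's middle.
- jar_b: the second sealed jar, alike, towards the carrier's +y end. Origin: centre of its underside.
- handle (a joint): hinge of the carrier's carrying handle (a steel wire bow): 0 = folded down level in front of the carrier, 1.57 = upright above the carrier's middle, stop at 1.75 rad. Its hinge is stiff (about 0.22 N m): it stays where it is left. The hinge axis runs along the carrier's y, through x = 0, 34 mm above the worktop.
- handle_grip (a point): middle of the handle's black grip sleeve, 18 mm in diameter and 124 mm long, parallel to the carrier's y, 185 mm from the hinge axis (219 mm above the worktop when upright). The sleeve is round and can turn between the fingers.
- sanitiser: white pump bottle, 54x61x168 mm, bystander behind the rack. Origin: centre of its underside.
- stamp: red hand stamp with a turned wooden handle, 30x56x88 mm, bystander at the left end of the carrier. Origin: centre of its underside.
Things that resemble listed ones, but are neither listed nor needed, are in the scene too. What is shaped like the jar_b but green or yellow is not meant.

How it is judged:
By the outcome, as a careful person would: the job done as asked, in the order asked, and still so for the second after the job is handed in, with the robot touching nothing.
It also fails if it takes over 69 s, if anything falls off the work surface, if the arm or the gripper's body presses on something with over 40 N, if the wrist force passes 120 N, or if a joint passes its speed limit or range.

ROBOT

A 7-joint arm with a two-finger parallel gripper is mounted at the origin on a cart in front of the work surface, level with it; the furniture and walls round the work are solid. World frame = base frame: x ahead of the robot, y to its left, z up, the work surface at z = 0. Lengths are in m, angles in rad, forces in N, time in s.
With the tool pointing down it reaches from about 0.4 to 0.9 m from the base axis. Payload 5.5 kg.
Tool frame: the origin (TCP) lies at the very end of the fingers, on their centre line; the grasp point (between the pads) lies 19 mm behind it (robot.pinch_z is the z of the grasp point in the tool frame, in m); z points along the fingers, y is the line along which they close (so a half turn about z gives the same grasp; the last joint's range is limited). The gripper opens to 92 mm and grips with 3 to 60 N. Pads are 19 mm wide; open, the fingers measure 130 mm over their backs; the gripper's body (75 mm by 190 mm) begins 47 mm behind the grasp point.
Start: joints at [1.397, 0.501, -0.427, 1.55, 0.221, 1.138, -0.21], TCP at [0.275, -0.589, 0.227] pointing down, gripper open.
Joint ranges: [-2.88, 2.88], [-0.31, 2.03], [-1.54, 1.56], [0.2, 2.42], [-1.41, 4.55], [0.19, 2.02], [-2.57, 2.57]. Speed limits (rad/s): [2.57, 2.57, 3.14, 3.14, 3.14, 3.14, 3.14].

INTERFACE

Orientations are given as a rotation vector (axis times angle).
In Python, from station import robot, grab_frame gives the robot as it stands. The module is installed in compiled form; this text tells all that it offers.
- The arm moves only by the tool step_arm, never from a script. Its arguments are lists of equal length, an entry for each row: "slide": the shift along the tool's x, y, z in cm, a list of three; "angular": the turn, a rotation vector about the tool's x, y, z in degrees, a list of three; "grip": the closure, from -1 (fully open) to 1 (shut). In form: {"slide": [[x, y, z], ...], "angular": [[rx, ry, rz], ...], "grip": [grip, ...]}. A call has exactly 10 rows; each row is the pose to reach, as a shift and turn from the pose commanded when the call began, along the tool's axes at that moment; what a row does not reach only later rows make up. A row lasts 1/10 s, in which the tool goes at most 50 mm and 8.59 degrees, less where a joint would pass 70% of its speed; a pose out of reach is approached as far as the arm can. A call with a gripper value outside its range is refused whole. The fingers move at their own pace and stop on an object; "force" is the grip in N (left out, the last holds). Time passes only in rows, so rows that repeat a pose let the fingers close, or fill a call up. It gives the time, the measured TCP pose, the force, the opening and the grip force at its end, in the units of the state.
- robot.state(): the state, without advancing time (a new reading comes with each control period).
- grab_frame(name): name is "scene" or "top"; returns a dict with "color" (384x512x3 uint8, blue, green, red), "fx", "fy", "cx", "cy" (pixels), "k1" (the pictures are not rectified: a ray, as slopes to the right and down, at radius r is drawn at 1 + k1 r^2 times it, then the intrinsics apply), "origin" and "orientation" of the camera in the world. Camera axes: x right, y up, looking along -z (the intrinsics and any distortion apply to the point x, -y, -z); pixel columns grow to the right and rows downward; lengths in m; the calibration is good to about 2 mm. A picture is of the moment at which its call begins. There is no depth.
- robot.job_done(): hands the job in; it is judged then, once.
The state is a dict: "clock": time; "joint_positions": joint angles; "joint_vel": joint speeds; "joint_efforts": joint torques, N m; "position": TCP position; "tcp_rot": TCP orientation; "force": force on the tool from outside, world axes, zero at the start; "torque": the same for the moment, N m; "finger_gap": finger opening in m; "grip_force": force on a finger pad.
Only numpy, scipy, OpenCV 4.12 (cv2) and the standard library are available. Lean on these libraries where they do the work, as an engineer would, in place of code of your own. Each camera call takes 0.05 s, during which the arm holds its last target. There are 200 camera calls.

## Working session

There is one attempt and no reset: what is moved stays moved. The work goes in short steps, Python scripts to look and compute and a tool call to move; the robot and the scene stay as the last step left them, time stands still between calls to the robot, and variables do not carry over. Pictures are saved under pics/ and viewed, at most 10 in all, crops included, and the job is handed in when it is done.

Besides the shell and the picture viewer there is one more tool, called after "Call:" as name(argument=value, ...), one argument or row to a line, values as JSON. step_arm: Moves the arm, as the interface text tells. Its arguments: {"type":"object","properties":{"slide":{"type":"array","items":{"type":"array","items":{"type":"number"}}},"angular":{"type":"array","items":{"type":"array","items":{"type":"number"}}},"grip":{"type":"array","items":{"type":"number"}},"force":{"type":"number"}},"required":["slide","angular","grip"]}

```bash
mkdir -p pics
python3 - <<'E'
from station import robot, grab_frame
import cv2,pickle
s=robot.state(); print({k:s[k] for k in("clock","position","tcp_rot","finger_gap","force")}, robot.pinch_z)
for n in("scene","top"):
    f=grab_frame(n); pickle.dump(f,open(f"{n}0.pkl","wb")); cv2.imwrite(f"pics/{n}0.png",f["color"])
    print({k:v for k,v in f.items() if k!="color"})
E
```

```text
{'clock': 0.0, 'position': array([ 0.27468342, -0.5883583 ,  0.22569221]), 'tcp_rot': array([-3.06510596e+00, -6.80378661e-01,  5.05235333e-04]), 'finger_gap': 0.0918087436031044, 'force': array([0.6102257 , 0.15361491, 0.38960299])} -0.0188
{'fx': 462.74317829868363, 'fy': 462.74317829868363, 'cx': 255.41285033602134, 'cy': 184.8742653262865, 'k1': -0.16742198267571734, 'origin': array([-0.26368397,  0.510749  ,  1.22223935]), 'orientation': array([ 0.41603879, -0.76038204, -1.99363954])}
{'fx': 448.78537594653807, 'fy': 448.78537594653807, 'cx': 257.59449346542186, 'cy': 188.80933440751707, 'k1': -0.040576811864876335, 'origin': array([ 0.38500778, -0.02560914,  1.57140435]), 'orientation': array([ 0.09116623, -0.12432897, -1.55748112])}
```

View pics/scene0.png

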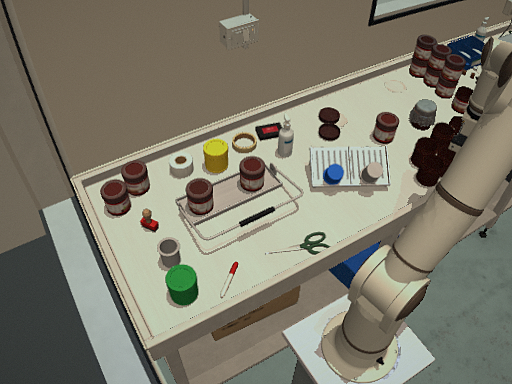

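View pics/top0.png

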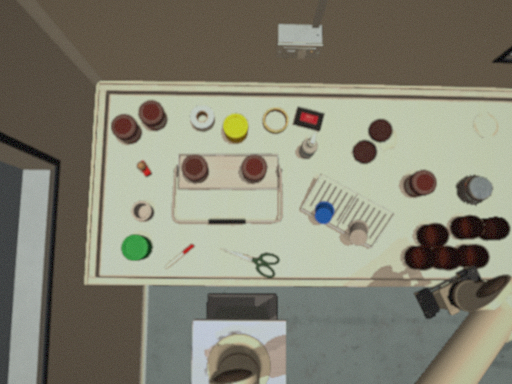

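The scene view shows sample cup at about (169,250), jars (200,195) and (252,172), grip (257,216), blue cup (333,173) and steel cover (372,172). In the top view they are at (143,211), (194,168), (254,167), (227,221), (324,212) and (358,233).

```bash
cat > h.py <<'E'
import numpy as np,cv2,pickle
from scipy.spatial.transform import Rotation as R
def load(n): return pickle.load(open(n,"rb"))
def K(f): return np.array([[f["fx"],0,f["cx"]],[0,f["fy"],f["cy"]],[0,0,1.]])
def dist(f): return np.array([f["k1"],0,0,0.])
F=np.diag([1,-1,-1.])
def ray(f,uv):
    p=cv2.undistortPoints(np.array(uv,float).reshape(-1,1,2),K(f),dist(f)).reshape(-1,2)
    d=np.c_[p,np.ones(len(p))]@F
    return d@R.from_rotvec(f["orientation"]).as_matrix().T
def onz(f,uv,z):
    d=ray(f,uv); return f["origin"]+d*((z-f["origin"][2])/d[:,2])[:,None]
def proj(f,P):
    M=R.from_rotvec(f["orientation"]).as_matrix(); c=(np.atleast_2d(P)-f["origin"])@M@F
    return cv2.projectPoints(c,np.zeros(3),np.zeros(3),K(f),dist(f))[0].reshape(-1,2)
def tri(fs,uvs):
    A=np.zeros((3,3));b=np.zeros(3)
    for f,u in zip(fs,uvs):
        d=ray(f,[u])[0];d/=np.linalg.norm(d);Q=np.eye(3)-np.outer(d,d);A+=Q;b+=Q@f["origin"]
    return np.linalg.solve(A,b)
E
python3 - <<'E'
from h import *
t=load("top0.pkl")["color"];s=load("scene0.pkl")["color"]
def crop(im,x,y,w,h,k): return cv2.resize(im[y:y+h,x:x+w],(w*k,h*k),interpolation=cv2.INTER_CUBIC)
a=np.hstack([crop(t,165,140,130,90,4),crop(t,125,190,40,52,7)[:360,:280]])
b=np.hstack([crop(t,295,165,105,80,3),crop(s,150,225,40,48,5),crop(s,300,140,95,60,3)[:240]if 0 else cv2.resize(s[140:200,300:395],(285,240))])
W=800;b=b[:, :800];b=np.pad(b,((0,0),(0,W-b.shape[1]),(0,0)))
cv2.imwrite("pics/m.png",np.vstack([a[:,:800],b]))
def blobs(f,name,m,rng,area):
    n,l,st,c=cv2.connectedComponentsWithStats(m.astype(np.uint8))
    for i in range(1,n):
        if st[i,4]>=area and rng[0]<c[i][0]<rng[1] and rng[2]<c[i][1]<rng[3]: print(name,c[i].round(1),st[i])
for n,im,rng in(("top",t,(165,300,140,235)),("scene",s,(170,310,140,245))):
    i=im.astype(int); blobs(None,n+" black",i.max(2)<60,rng,15)
    blobs(None,n+" brown",(i[...,2]-i[...,0]>25)&(i.max(2)<110),rng,30)
E
```

```text
top black [227.3 221.2] [210 220  35   3  90]
top brown [194.3 167.5] [183 156  25  26 419]
top brown [254.  165.3] [245 156  20  20 275]
top brown [250.1 174.6] [241 165  24  15  77]
scene black [251.3 174.8] [240 168  25  12 120]
scene black [250.8 188.7] [241 184  22   8  40]
scene black [200.2 197.8] [187 187  26  16 124]
scene black [201.3 211.2] [190 204  23  11  45]
scene black [256.3 216.2] [239 207  36  20 180]
scene brown [243.3 149.2] [232 143  24  10  81]
scene brown [226.3 157.4] [225 150   3  16  35]
scene brown [180.3 159.6] [176 157  10   7  51]
scene brown [251.8 165.3] [240 157  25  18 351]
scene brown [250.4 182.6] [240 173  24  18 155]
scene brown [198.7 188.3] [186 179  26  20 391]
scene brown [199.3 205.9] [188 195  26  19 144]
```

View pics/m.png

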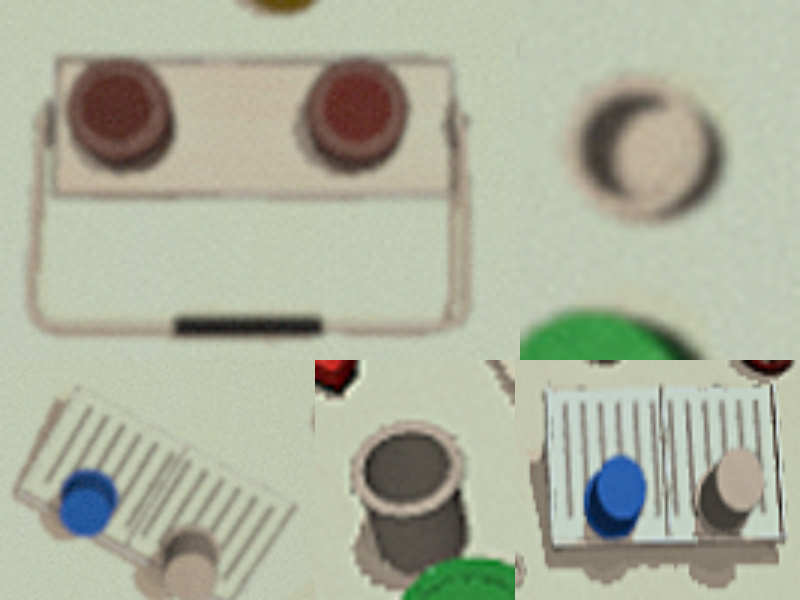

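The enlargements show the jar caps, tray edges, sample cup rim and the cover cup's closed bottom clearly. The sample rim is at about (142,211) in top and (169,247) in scene. The cover's closed bottom is at about (358,237) in top and (375,170) in scene.

Run:
```python
from h import *
T=load("top0.pkl");S=load("scene0.pkl")
def up(f,box,k=6):
    x,y,w,h=box;return cv2.resize(f["color"][y:y+h,x:x+w],None,fx=k,fy=k,interpolation=cv2.INTER_CUBIC).astype(int)
def ell(f,box,fn,k=6):
    m=fn(up(f,box,k)).astype(np.uint8); m=cv2.morphologyEx(m,cv2.MORPH_OPEN,np.ones((5,5)))
    c=max(cv2.findContours(m,0,1)[0],key=cv2.contourArea); c=cv2.convexHull(c)
    (u,v),ax,an=cv2.fitEllipse(c); x,y,_,_=box
    return np.array([(u+.5)/k-.5+x,(v+.5)/k-.5+y]),np.array(ax).round(1)/k
pink=lambda i:(i[...,2]-i[...,1]>5)&(i[...,2]>150)
steel=lambda i:(i[...,2]-i[...,1]>5)
red=lambda i:(i[...,2]-i[...,0]>22)
blue=lambda i:(i[...,0]-i[...,2]>90)
def show(n,a,b):
    p=tri([T,S],[a[0],b[0]]); print(n,a,b,p.round(4),"reproj",(proj(T,p)[0]-a[0]).round(2),(proj(S,p)[0]-b[0]).round(2)); return p
show("sample rim",ell(T,(128,196,32,32),pink),ell(S,(152,234,34,26),pink))
show("cover bot",ell(T,(345,215,28,34),pink),ell(S,(360,158,28,24),lambda i:(i[...,2]-i[...,1]>5)&(i[...,2]>175)))
show("blue bot",ell(T,(310,198,30,30),blue),ell(S,(320,160,30,26),lambda i:(i[...,0]-i[...,2]>90)&(i[...,0]>165)))
for n,tb,sb in(("jar_b",(178,150,34,36),(182,174,34,24)),("jar_a",(238,150,34,36),(235,153,34,24))):
    show(n+" cap",ell(T,tb,lambda i:(i[...,2]-i[...,0]>22)&(i.max(2)>0)),ell(S,sb,red))
print("grip",tri([T,S],[(227.3,221.2),(256.3,216.2)]).round(4))
print("grip z", onz(T,[(227.3,221.2),(210,221),(244.5,221.2)],.034).round(4))
cr=lambda u,v:((u+.5)/4-.5+165,(v+.5)/4-.5+140)
print("tray",onz(T,[cr(57,60),cr(452,60),cr(450,196),cr(57,194)],.016).round(4))
g=lambda u,v:((u+.5)/3-.5+295,(v-360+.5)/3-.5+165); s=lambda u,v:((u-515+.5)/3-.5+300,(v-360+.5)/4-.5+140)
for n,a,b in(("lowL",g(15,493),s(553,545)),("hiL",g(78,388),s(547,388)),("hiR",g(297,507),s(773,385))): print(n,tri([T,S],[a,b]).round(4))
# debug overlay
```

```text
sample rim (array([140.76859283, 210.68976847]), array([19.48333333, 20.85      ])) (array([167.89026388, 246.1527799 ]), array([18.45      , 22.51666667])) [0.514  0.3324 0.0799] reproj [-0.29 -0.19] [0.38 0.07]
cover bot (array([355.91947683, 239.63902283]), array([19.51666667, 23.48333333])) (array([374.76313909, 169.19669469]), array([14.4       , 15.28333333])) [ 0.4238 -0.3751  0.1203] reproj [-0.09 -0.08] [0.12 0.01]
blue bot (array([323.2662557, 214.7478803]), array([15.38333333, 16.4       ])) (array([335.13288371, 171.22327932]), array([14.63333333, 15.55      ])) [ 0.5058 -0.2756  0.0872] reproj [0.06 0.05] [-0.07 -0.01]
jar_b cap (array([195.58967082, 170.90027364]), array([40.63333333, 45.26666667])) (array([198.60346095, 187.85506058]), array([21.3       , 26.63333333])) [0.6494 0.1559 0.1049] reproj [-1.71 -1.22] [2.13 0.39]
jar_a cap (array([257.34711202, 170.09120051]), array([ 31.83333333, 123.4       ])) (array([251.96215185, 164.88004557]), array([19.73333333, 25.73333333])) [ 0.657  -0.0479  0.0979] reproj [-1.97 -1.5 ] [2.43 0.35]
grip [0.4833 0.0452 0.0732]
grip z [[ 0.4847  0.0454  0.034 ]
 [ 0.4847  0.1046  0.034 ]
 [ 0.4853 -0.0134  0.034 ]]
tray [[ 0.7187  0.2213  0.016 ]
 [ 0.7234 -0.1274  0.016 ]
 [ 0.6018 -0.126   0.016 ]
 [ 0.5994  0.2173  0.016 ]]
lowL [ 0.5292 -0.204   0.0299]
hiL [ 0.6421 -0.2678  0.0919]
hiR [ 0.512  -0.5116  0.0894]
```

```bash
cat >> h.py <<'E'
def Rd(yaw): # tool down, tool x at heading yaw (deg)
    return R.from_euler("z",yaw,degrees=True)*R.from_rotvec([np.pi,0,0])
def rel(targets,start=None):
    """targets: list of (pos, Rotation); prints slide cm / angular deg from the start pose"""
    from station import robot
    s=robot.state()
    p0,R0=start or (s["position"],R.from_rotvec(s["tcp_rot"]))
    for p,r in targets:
        print("slide",(R0.inv().apply(np.array(p)-p0)*100).round(2).tolist(),"ang",(R0.inv()*r).as_rotvec(degrees=True).round(2).tolist())
def st():
    from station import robot
    s=robot.state(); print("t",round(s["clock"],2),"p",s["position"].round(4),"eul",R.from_rotvec(s["tcp_rot"]).as_euler("ZYX",degrees=True).round(2),"j",s["joint_positions"].round(2),"F",s["force"].round(1),"gap",round(s["finger_gap"],4))
E
python3 -c "
from h import *
st(); rel([((.5,-.1,.25),Rd(90))])"
```

```text
t 0.1 p [ 0.2747 -0.5884  0.2258] eul [  25.03   -0.   -179.9 ] j [ 1.4   0.5  -0.43  1.55  0.22  1.14 -0.21] F [ 0.8 -0.2  0.8] gap 0.0919
slide [41.08, -34.73, -2.36] ang [-0.09, -0.06, -64.97]
```

Call:
step_arm(
  slide=[
    [41,-34.7,-2.4],
    [41,-34.7,-2.4],
    [41,-34.7,-2.4],
    [41,-34.7,-2.4],
    [41,-34.7,-2.4],
    [41,-34.7,-2.4],
    [41,-34.7,-2.4],
    [41,-34.7,-2.4],
    [41,-34.7,-2.4],
    [41,-34.7,-2.4],
  ],
  angular=[
    [0,0,-65],
    [0,0,-65],
    [0,0,-65],
    [0,0,-65],
    [0,0,-65],
    [0,0,-65],
    [0,0,-65],
    [0,0,-65],
    [0,0,-65],
    [0,0,-65],
  ],
  grip=[-1,-1,-1,-1,-1,-1,-1,-1,-1,-1],
)

```text
clock: 1.1
position: [0.4841, -0.1336, 0.2491]
tcp_rot: [2.221, 2.221, -0.001]
force: [0.4, 0.0, 0.3]
finger_gap: 0.0919
grip_force: 0.0
```

```bash
python3 -c "
from h import *
st(); rel([((.514,.332,.15),Rd(90))])"
```

```text
t 1.1 p [ 0.4841 -0.1336  0.2491] eul [ 9.0000e+01  3.0000e-02 -1.7999e+02] j [ 0.97  0.28 -0.88  1.88  0.25  1.09 -0.01] F [0.4 0.  0.3] gap 0.0919
slide [46.57, 2.99, 9.89] ang [-0.01, 0.03, -0.0]
```

Call:
step_arm(
  slide=[
    [46.6,3,0],
    [46.6,3,0],
    [46.6,3,0],
    [46.6,3,0],
    [46.6,3,0],
    [46.6,3,0],
    [46.6,3,3],
    [46.6,3,6],
    [46.6,3,9.9],
    [46.6,3,9.9],
  ],
  angular=[
    [0,0,0],
    [0,0,0],
    [0,0,0],
    [0,0,0],
    [0,0,0],
    [0,0,0],
    [0,0,0],
    [0,0,0],
    [0,0,0],
    [0,0,0],
  ],
  grip=[-1,-1,-1,-1,-1,-1,-1,-1,-1,-1],
)

```text
clock: 2.1
position: [0.5138, 0.3323, 0.1492]
tcp_rot: [2.22, 2.222, 0.001]
force: [1.0, 0.5, 0.3]
finger_gap: 0.092
grip_force: 0.0
```

Run:
```python
from h import *
from station import grab_frame
st(); rel([((.514,.332,.15),Rd(90)),((.514,.332,.038),Rd(90))])
T=grab_frame("top");S=grab_frame("scene")
pickle.dump(T,open("top1.pkl","wb"));pickle.dump(S,open("scene1.pkl","wb"))
# debug masks of caps and tray/cover at 5x
def up(f,box,k):
    x,y,w,h=box;return cv2.resize(f["color"][y:y+h,x:x+w],None,fx=k,fy=k,interpolation=cv2.INTER_CUBIC)
T0=load("top0.pkl");S0=load("scene0.pkl")
a=up(T0,(170,145,120,60),4); b=up(S0,(178,140,100,90),4); c=up(T0,(335,205,50,50),5); d=up(S0,(350,150,50,50),5)
z=np.zeros((600,800,3),np.uint8); z[:240,:480]=a; z[240:600,:400]=b; z[0:250,490:740]=c; z[300:550,490:740]=d
cv2.imwrite("pics/n.png",z)
```

```text
t 2.1 p [0.5138 0.3323 0.1492] eul [ 9.0050e+01 -1.0000e-02  1.7995e+02] j [-0.01  0.63 -0.85  1.71  0.54  1.05 -1.04] F [1.  0.5 0.3] gap 0.092
slide [-0.03, 0.02, -0.08] ang [0.05, -0.01, 0.05]
slide [-0.03, 0.01, 11.12] ang [0.05, -0.01, 0.05]
```

View pics/n.png

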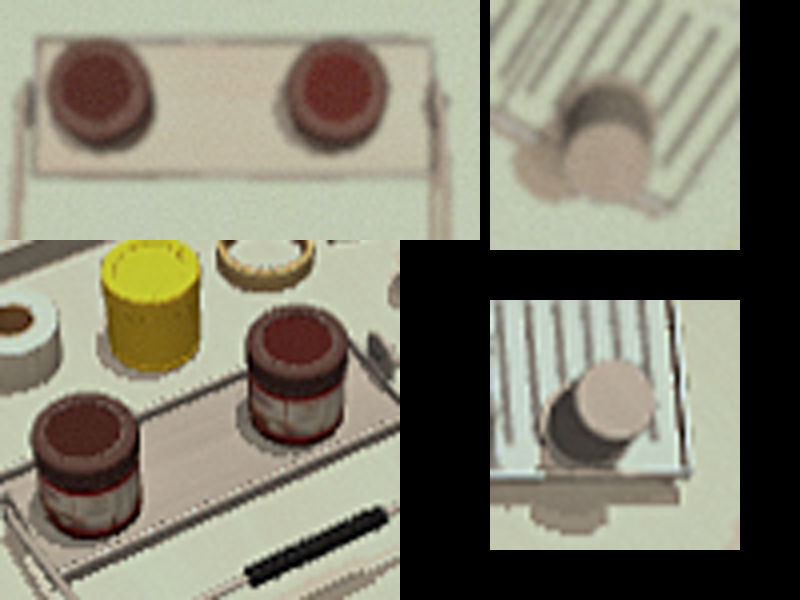

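The crops give cap centres jar_b at (193.9,166.8) top and (199.1,186.9) scene, and jar_a at (254.0,166.9) top and (251.9,164.3) scene. The cover's closed bottom is at (358.0,236.6) top and (374.8,169.5) scene.

Call:
step_arm(
  slide=[
    [0,0,3],
    [0,0,6],
    [0,0,9],
    [0,0,11],
    [0,0,11.9],
    [0,0,11.9],
    [0,0,11.9],
    [0,0,11.9],
    [0,0,11.9],
    [0,0,11.9],
  ],
  angular=[
    [0,0,0],
    [0,0,0],
    [0,0,0],
    [0,0,0],
    [0,0,0],
    [0,0,0],
    [0,0,0],
    [0,0,0],
    [0,0,0],
    [0,0,0],
  ],
  grip=[-1,-1,-1,-1,-1,-1,1,1,1,1],
  force=15,
)

```text
clock: 3.2
position: [0.5144, 0.3307, 0.0324]
tcp_rot: [2.221, 2.221, 0.002]
force: [-1.4, -0.9, 3.7]
finger_gap: 0.0662
grip_force: 15.0
```

Run:
```python
from h import *
st()
T=load("top0.pkl");S=load("scene0.pkl")
for n,a,b,z in(("jb",(193.9,166.8),(199.1,186.9),.098),("ja",(254,166.9),(251.9,164.25),.098),("cover",(358,236.6),(374.8,169.5),.12)):
    p=tri([T,S],[a,b]);print(n,p.round(4),(proj(T,p)[0]-a).round(2),(proj(S,p)[0]-b).round(2),onz(T,[a],z)[0].round(4),onz(S,[b],z)[0].round(4))
g=lambda u,v:((u-490.+.5)/5-.5+335,(v+.5)/5-.5+205)
# grip in scene crop, 4x at (178,140), offset (0,240): ends (252,577),(381,517)
c=lambda u,v:((u+.5)/4-.5+178,(v-240+.5)/4-.5+140)
print("grip scene",onz(S,[c(252,577),c(381,517)],.034).round(4))
# tray outer corners in scene: (-,-) bottom left (66,578)
print("tray fl",onz(S,[c(66,577)],.016).round(4))
```

```text
t 3.2 p [0.5144 0.3307 0.0324] eul [ 9.0020e+01 -4.0000e-02  1.7991e+02] j [-0.08  0.78 -0.74  1.77  0.67  0.86 -1.13] F [-1.4 -0.9  3.7] gap 0.0662
jb [0.6598 0.1567 0.1014] [-0.05 -0.03] [0.06 0.01] [0.6604 0.1569 0.098 ] [0.6628 0.1558 0.098 ]
ja [ 0.6628 -0.0425  0.1   ] [-0.2  -0.16] [0.25 0.04] [ 0.6626 -0.0432  0.098 ] [ 0.665  -0.0429  0.098 ]
cover [ 0.4336 -0.3868  0.1036] [0.12 0.11] [-0.16 -0.01] [ 0.4334 -0.3824  0.12  ] [ 0.4231 -0.3741  0.12  ]
grip scene [[ 0.5087  0.0898  0.034 ]
 [ 0.5088 -0.0315  0.034 ]]
tray fl [[0.5955 0.214  0.016 ]]
```

Run:
```python
from h import *
from station import grab_frame
st()
z=np.zeros((400,800,3),np.uint8)
for n,box,o in(("top",(110,170,80,80),0),("scene",(125,190,80,80),400)):
    f=grab_frame(n);x,y,w,h=box
    z[:,o:o+400]=cv2.resize(f["color"][y:y+h,x:x+w],(400,400),interpolation=cv2.INTER_CUBIC)
cv2.imwrite("pics/g.png",z); st()
```

```text
t 3.2 p [0.5144 0.3307 0.0324] eul [ 9.0020e+01 -4.0000e-02  1.7991e+02] j [-0.08  0.78 -0.74  1.77  0.67  0.86 -1.13] F [-1.4 -0.9  3.7] gap 0.0662
t 3.3 p [0.5144 0.3307 0.0324] eul [ 9.0020e+01 -3.0000e-02  1.7992e+02] j [-0.08  0.78 -0.74  1.77  0.67  0.86 -1.13] F [-0.3 -0.9  5.1] gap 0.0661
```

View pics/g.png

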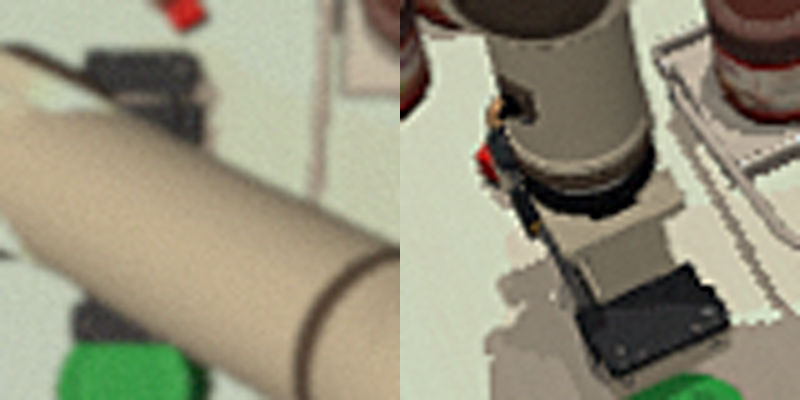

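The view shows the gripper over the cup, with its body next to the green jar at about (125,350) in the left crop. It may be touching lightly. I'll lift straight up now.

Call:
step_arm(
  slide=[
    [0,0,-0.5],
    [0,0,-1.5],
    [0,0,-3],
    [0,0,-5],
    [0,0,-7],
    [0,0,-9],
    [0,0,-11],
    [0,0,-12.5],
    [0,0,-13],
    [0,0,-13],
  ],
  angular=[
    [0,0,0],
    [0,0,0],
    [0,0,0],
    [0,0,0],
    [0,0,0],
    [0,0,0],
    [0,0,0],
    [0,0,0],
    [0,0,0],
    [0,0,0],
  ],
  grip=[1,1,1,1,1,1,1,1,1,1],
  force=20,
)

```text
clock: 4.3
position: [0.5141, 0.3306, 0.1624]
tcp_rot: [2.221, 2.221, 0.002]
force: [0.2, 0.1, -1.4]
finger_gap: 0.0662
grip_force: 20.0
```

Run:
```python
from h import *
from station import grab_frame
st()
z=np.zeros((500,800,3),np.uint8)
for n,box,o in(("top",(110,170,80,100),0),("scene",(115,180,80,100),400)):
    f=grab_frame(n);x,y,w,h=box
    z[:,o:o+400]=cv2.resize(f["color"][y:y+h,x:x+w],(400,500),interpolation=cv2.INTER_CUBIC)
cv2.imwrite("pics/g2.png",z)
rel([((.662,.0553,.17),Rd(90.7))])
```

```text
t 4.3 p [0.5141 0.3306 0.1624] eul [ 9.0020e+01 -3.0000e-02  1.7992e+02] j [ 0.    0.62 -0.86  1.7   0.53  1.07 -1.03] F [ 0.2  0.1 -1.4] gap 0.0662
slide [-27.46, 14.85, -0.92] ang [-0.05, 0.05, -0.68]
```

View pics/g2.png

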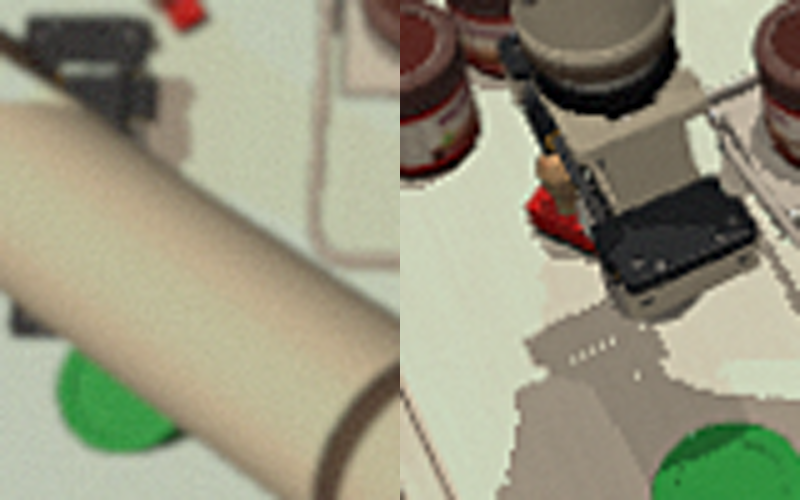

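The cup is gone from the worktop and the wrist shows its weight, so it is held; the gripper hides it in both views. I'll carry it over the gap.

Call:
step_arm(
  slide=[
    [-1.5,0.8,-0.5],
    [-5,2.7,-0.9],
    [-9,4.9,-0.9],
    [-13,7,-0.9],
    [-17,9.2,-0.9],
    [-21,11.4,-0.9],
    [-24.5,13.2,-0.9],
    [-26.7,14.4,-0.9],
    [-27.5,14.9,-0.9],
    [-27.5,14.9,-0.9],
  ],
  angular=[
    [0,0,0],
    [0,0,0],
    [0,0,0],
    [0,0,0],
    [0,0,0],
    [0,0,0],
    [0,0,-0.7],
    [0,0,-0.7],
    [0,0,-0.7],
    [0,0,-0.7],
  ],
  grip=[1,1,1,1,1,1,1,1,1,1],
)

```text
clock: 5.4
position: [0.6627, 0.0542, 0.1691]
tcp_rot: [-2.209, -2.232, 0.002]
force: [0.5, -0.1, -0.8]
finger_gap: 0.0662
grip_force: 20.0
```

Run:
```python
from h import *
from station import grab_frame
st()
rel([((.662,.0553,.0374),Rd(90.7))])
z=np.zeros((500,800,3),np.uint8)
for n,box,o in(("top",(180,130,80,100),0),("scene",(175,120,80,100),400)):
    f=grab_frame(n);x,y,w,h=box
    z[:,o:o+400]=cv2.resize(f["color"][y:y+h,x:x+w],(400,500),interpolation=cv2.INTER_CUBIC)
cv2.imwrite("pics/g3.png",z)
```

```text
t 5.4 p [0.6627 0.0542 0.1691] eul [ 9.0580e+01 -1.0000e-02 -1.7989e+02] j [ 0.42  0.69 -0.82  1.55  0.54  1.14 -0.5 ] F [ 0.5 -0.1 -0.8] gap 0.0662
slide [0.11, -0.04, 13.17] ang [-0.11, -0.01, -0.12]
```

View pics/g3.png

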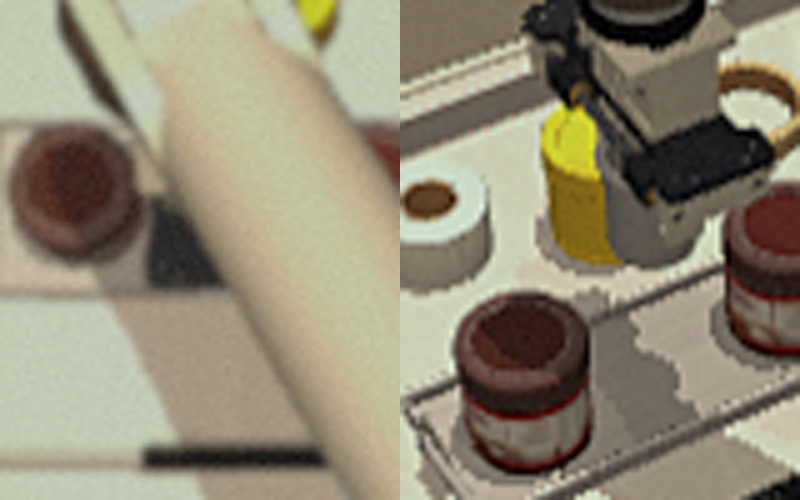

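The views show the gripper hanging between the two jars, clear of both. Its far side is near the yellow jar but above it. Next I lower the cup.

Call:
step_arm(
  slide=[
    [0.1,0,2],
    [0.1,0,4.5],
    [0.1,0,7],
    [0.1,0,9],
    [0.1,0,11],
    [0.1,0,12],
    [0.1,0,12.5],
    [0.1,0,12.8],
    [0.1,0,12.9],
    [0.1,0,12.9],
  ],
  angular=[
    [0,0,0],
    [0,0,0],
    [0,0,0],
    [0,0,0],
    [0,0,0],
    [0,0,0],
    [0,0,0],
    [0,0,0],
    [0,0,0],
    [0,0,0],
  ],
  grip=[1,1,1,1,1,1,1,1,1,1],
)

```text
clock: 6.5
position: [0.6635, 0.0565, 0.0422]
tcp_rot: [2.207, 2.235, 0.002]
force: [-0.5, -0.2, -1.2]
finger_gap: 0.0662
grip_force: 20.0
```

Run:
```python
from h import *
st()
rel([((.662,.0553,.0364),Rd(90.7))])
print(onz(load("top0.pkl"),[(235.5,126)],.094))
```

```text
t 6.5 p [0.6635 0.0565 0.0422] eul [ 9.0710e+01 -1.0000e-02  1.7993e+02] j [ 0.37  0.83 -0.73  1.62  0.65  0.95 -0.58] F [-0.5 -0.2 -1.2] gap 0.0662
slide [-0.12, -0.15, 0.58] ang [0.07, -0.01, 0.01]
[[0.80346089 0.02087005 0.094     ]]
```

Call:
step_arm(
  slide=[
    [-0.1,-0.15,0],
    [-0.1,-0.15,0.1],
    [-0.1,-0.15,0.2],
    [-0.1,-0.15,0.3],
    [-0.1,-0.15,0.4],
    [-0.1,-0.15,0.45],
    [-0.1,-0.15,0.5],
    [-0.1,-0.15,0.55],
    [-0.1,-0.15,0.55],
    [-0.1,-0.15,0.55],
  ],
  angular=[
    [0,0,0],
    [0,0,0],
    [0,0,0],
    [0,0,0],
    [0,0,0],
    [0,0,0],
    [0,0,0],
    [0,0,0],
    [0,0,0],
    [0,0,0],
  ],
  grip=[1,1,1,1,1,1,1,1,1,1],
)

```text
clock: 7.5
position: [0.6613, 0.0555, 0.0364]
tcp_rot: [2.207, 2.235, -0.0]
force: [-2.8, -1.2, 5.1]
finger_gap: 0.0661
grip_force: 20.0
```

Call:
step_arm(
  slide=[
    [0,0,0],
    [0,0,0],
    [0,0,0],
    [0,0,0],
    [0,0,0],
    [0,0,-1],
    [0,0,-3],
    [0,0,-6],
    [0,0,-10],
    [0,0,-14],
  ],
  angular=[
    [0,0,0],
    [0,0,0],
    [0,0,0],
    [0,0,0],
    [0,0,0],
    [0,0,0],
    [0,0,0],
    [0,0,0],
    [0,0,0],
    [0,0,0],
  ],
  grip=[-1,-1,-1,-1,-1,-1,-1,-1,-1,-1],
)

```text
clock: 8.5
position: [0.6613, 0.0558, 0.179]
tcp_rot: [2.206, 2.236, 0.002]
force: [2.1, -0.6, -0.2]
finger_gap: 0.0918
grip_force: 0.0
```

Run:
```python
from h import *
st()
yaw=-29.
rx=np.array([np.cos(np.radians(yaw)),np.sin(np.radians(yaw)),0])
zc=np.cos(.5)*np.array([0,0,1])-np.sin(.5)*rx
print(zc, "mouth", np.array([.4336,-.3868,.1036])-.08*zc)
T=load("top0.pkl");S=load("scene0.pkl")
# rack corners from corrected crops
g=lambda u,v:((u-490+.5)/5-.5+335,(v+.5)/5-.5+205); s=lambda u,v:((u-490+.5)/5-.5+350,(v-300+.5)/5-.5+150)
print("lowR",tri([T,S],[g(662,213),s(689,474)]))
rel([((.45,-.25,.25),Rd(90))])
```

```text
t 8.5 p [0.6613 0.0558 0.179 ] eul [ 9.0760e+01 -2.0000e-02  1.7994e+02] j [ 0.43  0.68 -0.83  1.55  0.53  1.15 -0.5 ] F [ 2.1 -0.6 -0.2] gap 0.0918
[-0.41931502  0.23243011  0.87758256] mouth [ 0.4671452  -0.40539441  0.0333934 ]
lowR [ 0.39911514 -0.44360108  0.02948253]
slide [-30.3, -21.53, -7.13] ang [0.06, -0.02, 0.76]
```

```bash
cat >> h.py <<'E'
yaw=np.radians(-29.); rx=np.array([np.cos(yaw),np.sin(yaw),0]); ry=np.array([-np.sin(yaw),np.cos(yaw),0])
zc=np.array([0,0,np.cos(.5)])-np.sin(.5)*rx
mouth=np.array([.467,-.405,.0334])
RC=R.from_matrix(np.c_[np.cross(ry,-zc),ry,-zc])
E
python3 -c "
from h import *
rel([((.405,-.36,.25),RC)]); print((mouth+.15*zc))"
```

```text
slide [-41.24, -26.18, -7.14] ang [-14.99, -25.93, -58.95]
[ 0.40410275 -0.37013548  0.16503738]
```

Call:
step_arm(
  slide=[
    [0,0,-5],
    [-5,-3.2,-7.1],
    [-10,-6.3,-7.1],
    [-15,-9.5,-7.1],
    [-20,-12.7,-7.1],
    [-25,-15.9,-7.1],
    [-30,-19,-7.1],
    [-35,-22.2,-7.1],
    [-39,-24.8,-7.1],
    [-41.2,-26.2,-7.1],
  ],
  angular=[
    [0,0,0],
    [-1.7,-2.9,-6.5],
    [-3.3,-5.8,-13.1],
    [-5,-8.6,-19.7],
    [-6.7,-11.5,-26.2],
    [-8.3,-14.4,-32.8],
    [-10,-17.3,-39.3],
    [-11.7,-20.2,-45.9],
    [-13.3,-23,-52.4],
    [-15,-25.9,-59],
  ],
  grip=[-1,-1,-1,-1,-1,-1,-1,-1,-1,-1],
)

```text
clock: 9.5
position: [0.465, -0.2595, 0.247]
tcp_rot: [0.863, 2.581, -0.133]
force: [-0.3, 0.6, -0.5]
finger_gap: 0.0917
grip_force: 0.0
```

Run:
```python
from h import *
from station import grab_frame
st(); rel([(mouth+.13*zc,RC),(mouth+.022*zc,RC)])
T=grab_frame("top");S=grab_frame("scene")
pickle.dump(T,open("top2.pkl","wb"));pickle.dump(S,open("scene2.pkl","wb"))
z=np.zeros((600,800,3),np.uint8)
up=lambda f,x,y,w,h,k:cv2.resize(f["color"][y:y+h,x:x+w],(w*k,h*k),interpolation=cv2.INTER_CUBIC)
z[:300,:600]=up(T,170,145,120,60,5); z[300:600,:400]=up(S,178,150,100,75,4); z[300:600,400:800]=up(S,300,110,100,75,4)
cv2.imwrite("pics/p.png",z)
```

```text
t 9.5 p [ 0.465  -0.2595  0.247 ] eul [142.5   24.38 177.51] j [ 1.57  0.05 -1.16  2.17  0.2   0.53  1.2 ] F [-0.3  0.6 -0.5] gap 0.0917
slide [1.51, -12.78, 9.7] ang [-1.31, -4.09, -7.7]
slide [0.76, -12.48, 20.46] ang [-1.31, -4.09, -7.7]
```

View pics/p.png

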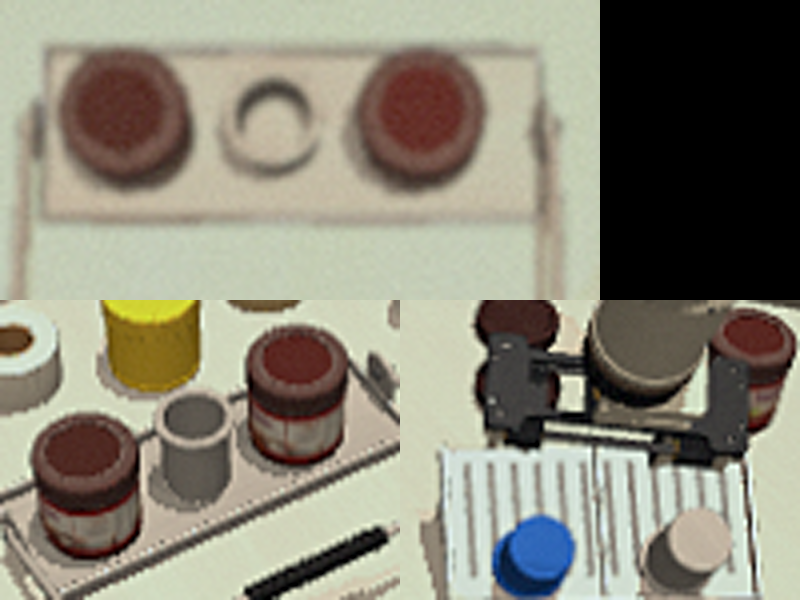

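The sample cup stands upright between the jars: rim centre about (223.6,169.6) in top and (226.0,179.6) in scene. The blue and steel cups are unmoved on the rack.

Run:
```python
from h import *
T=load("top2.pkl");S=load("scene2.pkl")
p=tri([T,S],[(223.6,169.6),(226.,179.6)]);print(p.round(4))
print("z084",onz(T,[(223.6,169.6)],.084).round(4),onz(S,[(226,179.6)],.084).round(4))
# pinkish-bright rim ellipse, dark-red inner cap discs, by mask
def ell(f,box,fn,k=6):
    x,y,w,h=box;i=cv2.resize(f["color"][y:y+h,x:x+w],None,fx=k,fy=k,interpolation=cv2.INTER_CUBIC).astype(int)
    m=cv2.morphologyEx(fn(i).astype(np.uint8),cv2.MORPH_OPEN,np.ones((7,7)))
    c=max(cv2.findContours(m,0,1)[0],key=cv2.contourArea);(u,v),ax,_=cv2.fitEllipse(cv2.convexHull(c))
    return np.array([(u+.5)/k-.5+x,(v+.5)/k-.5+y]),(np.array(ax)/k).round(1)
cap=lambda i:(i[...,2]-i[...,0]>30)&(i.max(2)<150)
cap=lambda i:(i[...,2]>1.75*i[...,1])
for n,tb,sb in(("b",(182,153,28,32),(184,176,32,30)),("a",(240,153,30,32),(237,154,32,30))):
    a=ell(T,tb,cap);b=ell(S,sb,cap);print(n,a,b,onz(T,[a[0]],.098).round(4),onz(S,[b[0]],.098).round(4))
```

```text
[0.6552 0.0599 0.0868]
z084 [[0.6547 0.0587 0.084 ]] [[0.6586 0.06   0.084 ]]
b (array([194.71488698, 166.57443237]), array([12.9, 15.5])) (array([198.32096608, 187.32894262]), array([12.8, 18.4])) [[0.6612 0.1543 0.098 ]] [[0.6624 0.1587 0.098 ]]
a (array([253.91054916, 166.32382838]), array([16.1, 16.8])) (array([251.77780151, 164.49988429]), array([12.4, 17.1])) [[ 0.6646 -0.0429  0.098 ]] [[ 0.6642 -0.0419  0.098 ]]
```

Call:
step_arm(
  slide=[
    [0.2,-2,0],
    [0.5,-5,0.5],
    [0.8,-8,2],
    [1.2,-11,4],
    [1.5,-12.8,6],
    [1.5,-12.8,8],
    [1.5,-12.8,9.7],
    [1.5,-12.8,9.7],
    [1.5,-12.8,9.7],
    [1.5,-12.8,9.7],
  ],
  angular=[
    [-0.2,-0.7,-1.3],
    [-0.4,-1.4,-2.6],
    [-0.7,-2.1,-3.9],
    [-0.9,-2.8,-5.2],
    [-1.1,-3.5,-6.5],
    [-1.3,-4.1,-7.7],
    [-1.3,-4.1,-7.7],
    [-1.3,-4.1,-7.7],
    [-1.3,-4.1,-7.7],
    [-1.3,-4.1,-7.7],
  ],
  grip=[-1,-1,-1,-1,-1,-1,-1,-1,-1,-1],
)

```text
clock: 10.6
position: [0.4146, -0.3727, 0.1473]
tcp_rot: [0.666, 2.567, -0.165]
force: [0.1, 0.1, -0.3]
finger_gap: 0.0916
grip_force: 0.0
```

Run:
```python
from h import *
st(); rel([(mouth+.022*zc,RC)])
T=load("top2.pkl");S=load("scene2.pkl")
def pr(f,u0,u1,v):
    print(v,f["color"][v,u0:u1].astype(int).sum(1).tolist())
print("top rows, u214..235")
for v in range(158,184): pr(T,212,237,v)
print("scene rows")
for v in range(170,192): pr(S,214,240,v)
```

```text
t 10.6 p [ 0.4146 -0.3727  0.1473] eul [150.83  28.62 179.74] j [ 1.48  0.29 -0.79  2.26  0.44  0.2   1.42] F [ 0.1  0.1 -0.3] gap 0.0916
slide [0.06, -0.32, 10.74] ang [0.18, -0.03, -0.15]
top rows, u214..235
158 [544, 545, 546, 546, 554, 556, 548, 560, 527, 532, 527, 535, 532, 535, 532, 534, 536, 539, 544, 537, 543, 546, 555, 556, 549]
159 [551, 561, 554, 542, 545, 536, 534, 543, 537, 528, 525, 512, 515, 504, 514, 527, 528, 524, 523, 525, 540, 550, 547, 543, 552]
160 [553, 549, 548, 547, 538, 526, 536, 533, 522, 500, 469, 436, 409, 420, 429, 484, 498, 518, 510, 513, 535, 542, 549, 552, 552]
161 [553, 553, 556, 543, 538, 516, 524, 504, 448, 393, 342, 306, 280, 291, 312, 346, 426, 470, 503, 519, 538, 541, 547, 539, 546]
162 [551, 549, 556, 541, 531, 527, 489, 425, 353, 285, 223, 233, 192, 197, 203, 246, 278, 366, 459, 515, 548, 538, 546, 552, 551]
163 [556, 562, 542, 547, 546, 508, 429, 319, 241, 219, 194, 214, 236, 224, 219, 209, 205, 253, 375, 480, 523, 532, 544, 551, 533]
164 [553, 551, 544, 537, 519, 461, 345, 247, 201, 223, 258, 328, 340, 348, 323, 279, 237, 224, 288, 416, 509, 
[... 4770 characters left out ...]
 367, 557, 316, 341, 343]
187 [537, 533, 530, 560, 349, 203, 236, 238, 230, 249, 289, 293, 299, 274, 242, 234, 236, 217, 226, 213, 200, 368, 556, 478, 347, 367]
188 [544, 530, 530, 531, 336, 206, 245, 249, 263, 249, 240, 251, 246, 246, 243, 244, 240, 246, 238, 226, 206, 377, 566, 548, 332, 358]
189 [544, 533, 513, 509, 328, 207, 248, 253, 260, 260, 269, 265, 261, 255, 254, 259, 243, 237, 227, 219, 202, 379, 578, 554, 479, 334]
190 [546, 505, 512, 521, 302, 206, 255, 250, 260, 264, 256, 269, 266, 264, 261, 249, 258, 247, 242, 221, 207, 331, 567, 539, 550, 477]
191 [549, 504, 386, 410, 279, 216, 248, 251, 261, 260, 265, 263, 264, 265, 267, 253, 260, 242, 238, 228, 204, 292, 561, 531, 533, 538]
```

Run:
```python
from h import *
T=load("top2.pkl");S=load("scene2.pkl")
a,b=(224.2,168.3),(226.3,178.8)
print(tri([T,S],[a,b]).round(4),onz(T,[a],.084).round(4),onz(S,[b],.084).round(4))
print("pick sample rim z.08",onz(load("top0.pkl"),[(140.8,210.7)],.08),onz(load("scene0.pkl"),[(167.9,246.15)],.08))
```

```text
[0.6594 0.0574 0.0855] [[0.6592 0.0568 0.084 ]] [[0.6612 0.0575 0.084 ]]
pick sample rim z.08 [[0.51329109 0.33132299 0.08      ]] [[0.5147129  0.33327871 0.08      ]]
```

Call:
step_arm(
  slide=[
    [0,-0.3,2],
    [0,-0.3,4.5],
    [0,-0.3,7],
    [0,-0.3,9],
    [0,-0.3,10.3],
    [0,-0.3,10.7],
    [0,-0.3,10.7],
    [0,-0.3,10.7],
    [0,-0.3,10.7],
    [0,-0.3,10.7],
  ],
  angular=[
    [0,0,0],
    [0,0,0],
    [0,0,0],
    [0,0,0],
    [0,0,0],
    [0,0,0],
    [0,0,0],
    [0,0,0],
    [0,0,0],
    [0,0,0],
  ],
  grip=[-1,-1,-1,-1,-1,-1,-1,-1,-1,-1],
)

```text
clock: 11.6
position: [0.4567, -0.4007, 0.0531]
tcp_rot: [0.669, 2.567, -0.166]
force: [-0.2, -0.3, 0.1]
finger_gap: 0.0919
grip_force: 0.0
```

Call:
step_arm(
  slide=[
    [0,0,0],
    [0,0,0],
    [0,0,0],
    [0,0,0],
    [0,0,0],
    [0,0,0],
    [0,0,-0.3],
    [0,0,-0.8],
    [0,0,-1.5],
    [0,0,-1.5],
  ],
  angular=[
    [0,0,0],
    [0,0,0],
    [0,0,0],
    [0,0,0],
    [0,0,0],
    [0,0,0],
    [0,0,0],
    [0,0,0],
    [0,0,0],
    [0,0,0],
  ],
  grip=[1,1,1,1,1,1,1,1,1,1],
  force=20,
)

```text
clock: 12.6
position: [0.4503, -0.3963, 0.0652]
tcp_rot: [0.669, 2.568, -0.163]
force: [0.2, -0.8, -1.6]
finger_gap: 0.0688
grip_force: 20.0
```

Run:
```python
from h import *
from station import grab_frame
st(); rel([(mouth+.15*zc,RC),((.43,-.33,.25),Rd(90))])
S=grab_frame("scene");T=grab_frame("top");pickle.dump(T,open("top3.pkl","wb"));pickle.dump(S,open("scene3.pkl","wb"))
```

```text
t 12.6 p [ 0.4503 -0.3963  0.0652] eul [150.73  28.52 179.68] j [ 1.36  0.55 -0.72  2.21  1.56  0.21  0.37] F [ 0.2 -0.8 -1.6] gap 0.0688
slide [-0.1, 0.09, -11.31] ang [0.19, -0.13, -0.24]
slide [-4.42, 4.89, -18.6] ang [15.38, 25.61, 59.5]
```

Call:
step_arm(
  slide=[
    [0,0,-1],
    [0,0,-2.5],
    [0,0,-4],
    [0,0,-6],
    [0,0,-8],
    [0,0,-10],
    [0,0,-11],
    [0,0,-11.3],
    [0,0,-11.3],
    [0,0,-11.3],
  ],
  angular=[
    [0,0,0],
    [0,0,0],
    [0,0,0],
    [0,0,0],
    [0,0,0],
    [0,0,0],
    [0,0,0],
    [0,0,0],
    [0,0,0],
    [0,0,0],
  ],
  grip=[1,1,1,1,1,1,1,1,1,1],
  force=25,
)

```text
clock: 13.7
position: [0.403, -0.3708, 0.1638]
tcp_rot: [0.669, 2.569, -0.163]
force: [0.6, -0.0, -1.2]
finger_gap: 0.0686
grip_force: 25.0
```

Run:
```python
from h import *
from station import grab_frame,robot
st(); s=robot.state(); Rt=R.from_rotvec(s["tcp_rot"])
S=grab_frame("scene");T=grab_frame("top");pickle.dump(T,open("top4.pkl","wb"));pickle.dump(S,open("scene4.pkl","wb"))
up=lambda f,x,y,w,h,k:cv2.resize(f["color"][y:y+h,x:x+w],(w*k,h*k),interpolation=cv2.INTER_CUBIC)
a,b=proj(S,s["position"])[0],proj(T,s["position"])[0]; print("tcp px scene",a,"top",b)
o=[int(a[0])-40,int(a[1])-45,int(b[0])-40,int(b[1])-45];print(o)
cv2.imwrite("pics/q.png",np.hstack([up(S,o[0],o[1],80,90,5),up(T,o[2],o[3],80,90,5)]))
```

```text
t 13.7 p [ 0.403  -0.3708  0.1638] eul [150.72  28.5  179.68] j [ 1.87  0.42 -1.25  2.26  0.89  0.35  1.03] F [ 0.6 -0.  -1.2] gap 0.0686
tcp px scene [380.77890896 164.54410649] top [357.911111   245.88647845]
[340, 119, 317, 200]
```

View pics/q.png

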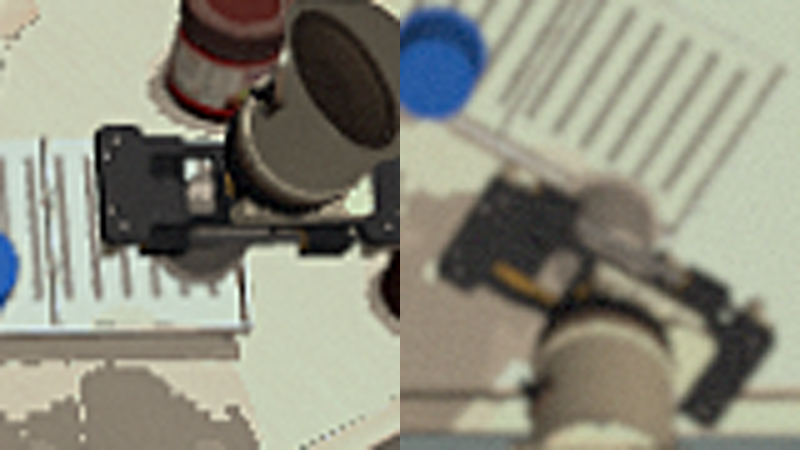

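The cover cup is held and visible beneath the fingers, at scene crop (205,265) and top crop (615,215). I need the mouth's distance from the TCP.

Run:
```python
from h import *
S=load("scene4.pkl");T=load("top4.pkl")
p=np.array([.403,-.3708,.1638]);M=R.from_rotvec([.669,2.569,-.163]).as_matrix()
th=np.linspace(0,2*np.pi,73)
for d in(-.02,-.005,0,.01,.02,.03):
  for r in (.034,):
    C=p+M[:,2]*d+r*(np.outer(np.cos(th),M[:,0])+np.outer(np.sin(th),M[:,1]))
    a=(proj(S,C)-[340,119])*5;b=(proj(T,C)-[317,200])*5+[400,0]
    print(d,"scene u",a[:,0].min().round(),a[:,0].max().round(),"v",a[:,1].min().round(),a[:,1].max().round(),"top u",b[:,0].min().round(),b[:,0].max().round(),"v",b[:,1].min().round(),b[:,1].max().round())
i=S["color"].astype(int).sum(2)
print("scene u365..395")
for v in range(164,182): print(v,i[v,366:394].tolist())
i=T["color"].astype(int).sum(2)
print("top u346..372")
for v in range(230,254): print(v,i[v,346:374].tolist())
```

```text
-0.02 scene u 161.0 264.0 v 168.0 271.0 top u 549.0 661.0 v 192.0 293.0
-0.005 scene u 155.0 257.0 v 175.0 277.0 top u 549.0 660.0 v 182.0 282.0
0 scene u 153.0 255.0 v 177.0 279.0 top u 549.0 660.0 v 179.0 279.0
0.01 scene u 149.0 250.0 v 181.0 283.0 top u 550.0 660.0 v 173.0 272.0
0.02 scene u 144.0 245.0 v 186.0 286.0 top u 550.0 660.0 v 167.0 265.0
0.03 scene u 140.0 241.0 v 190.0 290.0 top u 551.0 659.0 v 161.0 259.0
scene u365..395
164 [140, 154, 161, 146, 87, 47, 43, 37, 51, 62, 52, 58, 91, 131, 170, 160, 156, 145, 162, 169, 144, 156, 150, 153, 149, 152, 151, 142]
165 [151, 150, 162, 154, 68, 84, 72, 76, 91, 79, 71, 94, 167, 215, 271, 259, 245, 250, 278, 272, 267, 286, 268, 272, 266, 290, 291, 240]
166 [134, 127, 146, 125, 84, 84, 96, 80, 78, 86, 64, 100, 155, 169, 185, 178, 178, 177, 185, 175, 173, 176, 178, 175, 172, 162, 146, 144]
167 [121, 134, 97, 101, 105, 89, 89, 86, 96, 81, 87, 75, 132, 133, 140, 142, 150, 143, 160, 176, 177, 166, 161, 137, 171, 219, 210, 211]
168 [496, 350, 68, 86, 76, 75, 91, 94, 66, 68, 62, 92, 126, 147, 140, 140, 153, 177, 166, 189, 179, 181, 161, 
[... 4687 characters left out ...]
 168, 154, 144, 168, 207, 267, 302, 292, 282, 288, 310, 318, 355, 355, 370, 347, 329, 379, 428, 460, 483, 531, 580, 575]
250 [141, 186, 227, 242, 236, 210, 174, 139, 163, 182, 231, 264, 294, 294, 305, 291, 315, 322, 329, 318, 316, 332, 328, 328, 409, 489, 564, 582]
251 [208, 267, 280, 288, 295, 293, 223, 184, 146, 152, 209, 226, 240, 260, 294, 313, 296, 307, 306, 316, 300, 277, 242, 234, 331, 428, 508, 555]
252 [268, 334, 315, 318, 319, 320, 256, 172, 125, 157, 244, 294, 270, 251, 257, 277, 320, 320, 321, 304, 312, 284, 259, 257, 303, 373, 429, 495]
253 [335, 367, 343, 312, 314, 305, 255, 160, 138, 186, 310, 378, 394, 341, 299, 254, 278, 326, 332, 316, 285, 294, 295, 304, 290, 320, 356, 383]
```

Silhouette fits put the cover's mouth within about 1 cm of the fingertips, so it is gripped at the rim. I'll turn it upright, carry it across, then check its height there.

```bash
python3 -c "
from h import *
rel([((.46,-.28,.25),Rd(90.7)),((.661,.057,.2),Rd(90.7))])"
```

```text
slide [-4.58, 10.71, -7.26] ang [15.22, 25.65, 58.85]
slide [-3.14, 49.9, -2.13] ang [15.22, 25.65, 58.85]
```

Call:
step_arm(
  slide=[
    [-0.2,0.3,-1],
    [-0.9,2.1,-2.5],
    [-1.4,3.2,-4],
    [-1.9,4.3,-5],
    [-2.4,5.5,-6],
    [-2.9,6.8,-7],
    [-3.4,8,-7.3],
    [-3.9,9.1,-7.3],
    [-4.3,10,-7.3],
    [-4.6,10.7,-7.3],
  ],
  angular=[
    [0.8,1.3,2.9],
    [2.3,3.9,8.9],
    [3.8,6.4,14.7],
    [5.3,9,20.6],
    [6.9,11.5,26.5],
    [8.4,14.1,32.4],
    [10,16.7,38.3],
    [11.5,19.2,44.2],
    [13,21.8,50],
    [14.6,24.4,56],
  ],
  grip=[1,1,1,1,1,1,1,1,1,1],
  force=25,
)

```text
clock: 14.8
position: [0.4611, -0.2792, 0.2507]
tcp_rot: [2.139, 2.269, -0.013]
force: [1.0, 0.2, -1.6]
finger_gap: 0.0685
grip_force: 25.0
```

```bash
python3 -c "
from h import *
st();rel([((.46,-.28,.25),Rd(90.7)),((.661,.057,.2),Rd(90.7))])"
```

```text
t 14.8 p [ 0.4611 -0.2792  0.2507] eul [ 93.37   1.28 179.43] j [ 1.35  0.43 -1.09  1.81  0.43  1.15  0.17] F [ 1.   0.2 -1.6] gap 0.0685
slide [-0.07, -0.12, 0.07] ang [0.6, 1.26, 2.68]
slide [32.5, 21.88, 4.57] ang [0.6, 1.26, 2.68]
```

Call:
step_arm(
  slide=[
    [2,1.4,0],
    [6,4,0],
    [10,6.7,0],
    [14,9.4,0],
    [18,12.1,0],
    [22,14.8,0],
    [26,17.5,0],
    [29.5,19.9,2],
    [31.8,21.4,4],
    [32.5,21.9,4.6],
  ],
  angular=[
    [0.6,1.3,2.7],
    [0.6,1.3,2.7],
    [0.6,1.3,2.7],
    [0.6,1.3,2.7],
    [0.6,1.3,2.7],
    [0.6,1.3,2.7],
    [0.6,1.3,2.7],
    [0.6,1.3,2.7],
    [0.6,1.3,2.7],
    [0.6,1.3,2.7],
  ],
  grip=[1,1,1,1,1,1,1,1,1,1],
)

```text
clock: 15.8
position: [0.6586, 0.0614, 0.1964]
tcp_rot: [-2.197, -2.242, 0.001]
force: [-0.6, 0.1, -2.3]
finger_gap: 0.0687
grip_force: 25.0
```

Run:
```python
from h import *
from station import grab_frame,robot
st(); rel([((.661,.057,.125),Rd(90.7))]); s=robot.state()
S=grab_frame("scene");pickle.dump(S,open("scene5.pkl","wb"))
p=s["position"];a=proj(S,p)[0];print("tcp px",a)
th=np.linspace(0,2*np.pi,73)
for d in(0,.01,.02):
    b=proj(S,p+np.c_[.034*np.cos(th),.034*np.sin(th),0*th-d]);print(d,b.min(0),b.max(0))
x,y=int(a[0])-50,int(a[1])-45;print(x,y)
cv2.imwrite("pics/r.png",cv2.resize(S["color"][y:y+75,x:x+100],(800,600),interpolation=cv2.INTER_CUBIC))
```

```text
t 15.8 p [0.6586 0.0614 0.1964] eul [ 9.1140e+01 -6.0000e-02 -1.7987e+02] j [ 0.48  0.7  -0.95  1.53  0.59  1.21 -0.54] F [-0.6  0.1 -2.3] gap 0.0687
slide [-0.45, 0.25, 7.14] ang [-0.13, -0.06, 0.44]
tcp px [224.38383753 155.73000893]
0 [213.51402927 148.14802015] [235.25634683 163.55934444]
0.01 [213.68508042 150.39883638] [235.31709866 165.80454278]
0.02 [213.85473434 152.62768765] [235.37739519 168.02675577]
174 110
```

View pics/r.png

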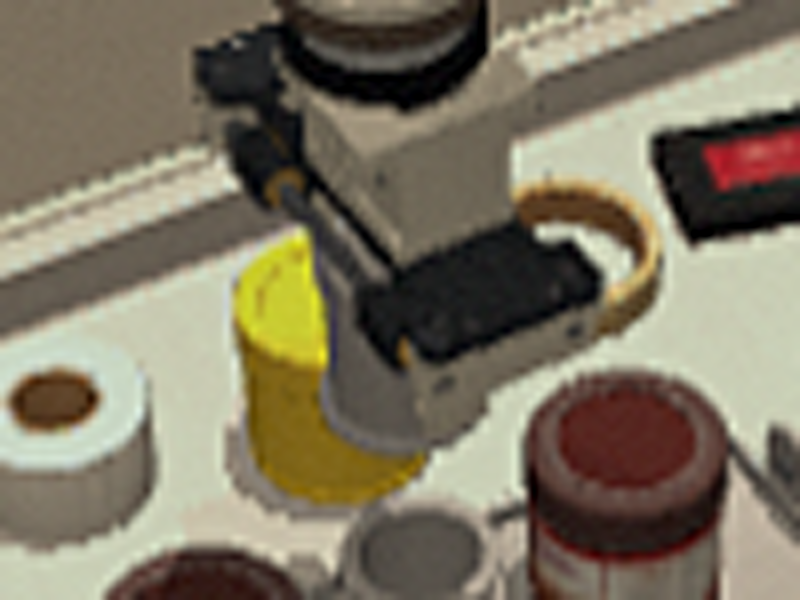

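The cover hangs upright with its rim bottom at about crop (400,451), i.e. about 10 mm below the TCP, centred over the sample cup at (420,550). Contact should come at TCP z ≈ 0.094.

Call:
step_arm(
  slide=[
    [0,0,0.5],
    [0,0,1.5],
    [0,0,3],
    [0,0,4.5],
    [0,0,5.7],
    [0,0,6.7],
    [0,0,7.3],
    [0,0,7.5],
    [0,0,7.5],
    [0,0,7.5],
  ],
  angular=[
    [0,0,0],
    [0,0,0],
    [0,0,0],
    [0,0,0],
    [0,0,0],
    [0,0,0],
    [0,0,0],
    [0,0,0],
    [0,0,0],
    [0,0,0],
  ],
  grip=[1,1,1,1,1,1,1,1,1,1],
)

```text
clock: 16.85
position: [0.6598, 0.0566, 0.1252]
tcp_rot: [2.205, 2.236, 0.002]
force: [-0.3, -0.1, -0.9]
finger_gap: 0.0686
grip_force: 25.0
```

```bash
python3 -c "
from h import *
st();rel([((.661,.0572,.104),Rd(90.7))])"
```

```text
t 16.85 p [0.6598 0.0566 0.1252] eul [9.0800e+01 2.0000e-02 1.7988e+02] j [ 0.46  0.77 -0.89  1.59  0.66  1.1  -0.59] F [-0.3 -0.1 -0.9] gap 0.0686
slide [0.06, 0.12, 2.12] ang [0.12, 0.02, 0.1]
```

Call:
step_arm(
  slide=[
    [0.05,0.1,0.3],
    [0.05,0.1,0.6],
    [0.05,0.1,0.9],
    [0.05,0.1,1.2],
    [0.05,0.1,1.5],
    [0.05,0.1,1.7],
    [0.05,0.1,1.85],
    [0.05,0.1,2],
    [0.05,0.1,2],
    [0.05,0.1,2],
  ],
  angular=[
    [0,0,0],
    [0,0,0],
    [0,0,0],
    [0,0,0],
    [0,0,0],
    [0,0,0],
    [0,0,0],
    [0,0,0],
    [0,0,0],
    [0,0,0],
  ],
  grip=[1,1,1,1,1,1,1,1,1,1],
)

```text
clock: 17.85
position: [0.6604, 0.0568, 0.1047]
tcp_rot: [2.205, 2.236, 0.001]
force: [0.5, -0.1, -1.5]
finger_gap: 0.0692
grip_force: 25.0
```

Call:
step_arm(
  slide=[
    [0,0,0.05],
    [0,0,0.1],
    [0,0,0.15],
    [0,0,0.2],
    [0,0,0.25],
    [0,0,0.3],
    [0,0,0.35],
    [0,0,0.4],
    [0,0,0.4],
    [0,0,0.4],
  ],
  angular=[
    [0,0,0],
    [0,0,0],
    [0,0,0],
    [0,0,0],
    [0,0,0],
    [0,0,0],
    [0,0,0],
    [0,0,0],
    [0,0,0],
    [0,0,0],
  ],
  grip=[1,1,1,1,1,1,1,1,1,1],
)

```text
clock: 18.85
position: [0.6604, 0.0567, 0.1006]
tcp_rot: [2.205, 2.236, 0.001]
force: [0.3, 0.0, -1.1]
finger_gap: 0.0686
grip_force: 25.0
```

Still free. I'll keep going slowly.

Call:
step_arm(
  slide=[
    [0,0,0.05],
    [0,0,0.1],
    [0,0,0.15],
    [0,0,0.2],
    [0,0,0.25],
    [0,0,0.3],
    [0,0,0.35],
    [0,0,0.4],
    [0,0,0.4],
    [0,0,0.4],
  ],
  angular=[
    [0,0,0],
    [0,0,0],
    [0,0,0],
    [0,0,0],
    [0,0,0],
    [0,0,0],
    [0,0,0],
    [0,0,0],
    [0,0,0],
    [0,0,0],
  ],
  grip=[1,1,1,1,1,1,1,1,1,1],
)

```text
clock: 19.85
position: [0.6606, 0.0568, 0.0999]
tcp_rot: [2.204, 2.234, -0.0]
force: [-7.0, -3.2, 19.5]
finger_gap: 0.0687
grip_force: 25.0
```

Call:
step_arm(
  slide=[
    [0,0,0.05],
    [0,0,0.1],
    [0,0,0.15],
    [0,0,0.2],
    [0,0,0.2],
    [0,0,0.2],
    [0,0,0.2],
    [0,0,0.2],
    [0,0,0.2],
    [0,0,0.2],
  ],
  angular=[
    [0,0,0],
    [0,0,0],
    [0,0,0],
    [0,0,0],
    [0,0,0],
    [0,0,0],
    [0,0,0],
    [0,0,0],
    [0,0,0],
    [0,0,0],
  ],
  grip=[1,1,1,1,1,1,1,1,1,1],
)

```text
clock: 20.85
position: [0.6609, 0.0569, 0.0998]
tcp_rot: [2.204, 2.234, 0.0]
force: [-11.6, -4.5, 28.3]
finger_gap: 0.0684
grip_force: 25.0
```

Call:
step_arm(
  slide=[
    [0,0,-0.1],
    [0,0,-0.2],
    [0,0,-0.3],
    [0,0,-0.4],
    [0,0,-0.45],
    [0,0,-0.45],
    [0,0,-0.45],
    [0,0,-0.45],
    [0,0,-0.45],
    [0,0,-0.45],
  ],
  angular=[
    [0,0,0],
    [0,0,0],
    [0,0,0],
    [0,0,0],
    [0,0,0],
    [0,0,0],
    [0,0,0],
    [0,0,0],
    [0,0,0],
    [0,0,0],
  ],
  grip=[1,1,1,1,1,1,1,1,1,1],
)

```text
clock: 21.85
position: [0.6607, 0.0569, 0.0999]
tcp_rot: [2.205, 2.235, 0.001]
force: [-2.2, -1.1, 7.3]
finger_gap: 0.0687
grip_force: 25.0
```

Run:
```python
from h import *
from station import grab_frame
st()
T=grab_frame("top");S=grab_frame("scene");pickle.dump(S,open("scene6.pkl","wb"))
# predicted edges of covered stack in scene: cover rim z .084-.090, sample rim .078-.084, cover top .164
th=np.linspace(0,2*np.pi,73);c=np.array([.6605,.057,0])
for z,r in((.164,.029),(.09,.034),(.084,.034),(.078,.034)):
    b=proj(S,c+np.c_[r*np.cos(th),r*np.sin(th),0*th+z]);print(z,b.min(0).round(1),b.max(0).round(1))
i=S["color"].astype(int).sum(2)
for v in range(158,202,2): print(v,i[v,210:242].tolist())
```

```text
t 21.85 p [0.6607 0.0569 0.0999] eul [9.079e+01 5.000e-02 1.799e+02] j [ 0.45  0.8  -0.87  1.6   0.68  1.07 -0.6 ] F [-2.2 -1.1  7.3] gap 0.0687
0.164 [216.6 155.6] [234.8 168.7]
0.09 [216.2 170.2] [236.8 185.4]
0.084 [216.3 171.4] [236.8 186.6]
0.078 [216.4 172.6] [236.8 187.8]
158 [228, 235, 276, 135, 141, 148, 210, 342, 151, 69, 221, 314, 365, 316, 274, 276, 304, 309, 305, 302, 308, 301, 306, 302, 305, 299, 295, 296, 293, 329, 663, 635]
160 [227, 241, 250, 237, 251, 167, 159, 170, 322, 283, 100, 92, 251, 375, 355, 268, 294, 298, 305, 312, 296, 304, 308, 312, 317, 329, 238, 199, 108, 98, 148, 435]
162 [252, 250, 254, 252, 256, 289, 155, 140, 168, 213, 346, 274, 18, 185, 319, 380, 321, 313, 301, 317, 326, 257, 258, 158, 130, 63, 76, 85, 81, 60, 75, 62]
164 [253, 259, 258, 258, 260, 269, 253, 304, 224, 157, 197, 266, 291, 121, 108, 245, 253, 259, 202, 121, 58, 66, 70, 75, 79, 95, 73, 87, 95, 82, 85, 75]
166 [253, 255, 262, 251, 263, 259, 269, 215, 305, 187, 140, 166, 240, 322, 209, 20, 59, 87, 80, 77, 81, 79, 85, 87, 97, 84, 90, 80, 73, 80, 106, 85]
168 [250, 252, 261, 253, 252, 258,
[... 1988 characters left out ...]
 215, 196, 268, 506, 484, 475, 476, 487, 488]
194 [70, 35, 157, 350, 319, 315, 318, 309, 306, 200, 236, 242, 250, 252, 254, 252, 253, 250, 255, 245, 239, 241, 228, 198, 174, 265, 511, 480, 476, 468, 479, 481]
196 [83, 92, 137, 374, 320, 317, 321, 325, 323, 235, 221, 233, 242, 253, 244, 251, 253, 245, 244, 244, 243, 228, 214, 196, 230, 492, 482, 470, 471, 457, 468, 464]
198 [89, 215, 181, 343, 370, 355, 317, 324, 317, 332, 311, 244, 240, 246, 246, 246, 250, 250, 234, 237, 230, 223, 254, 244, 408, 497, 482, 472, 471, 470, 469, 466]
200 [270, 277, 221, 313, 366, 354, 350, 340, 325, 314, 323, 331, 285, 298, 306, 262, 257, 261, 249, 301, 286, 280, 316, 310, 306, 295, 301, 382, 493, 482, 353, 432]
```

Call:
step_arm(
  slide=[
    [0,0,-0.05],
    [0,0,-0.1],
    [0,0,-0.1],
    [0,0,-0.1],
    [0,0,-0.1],
    [0,0,-0.1],
    [0,0,-0.1],
    [0,0,-0.1],
    [0,0,-0.1],
    [0,0,-0.1],
  ],
  angular=[
    [0,0,0],
    [0,0,0],
    [0,0,0],
    [0,0,0],
    [0,0,0],
    [0,0,0],
    [0,0,0],
    [0,0,0],
    [0,0,0],
    [0,0,0],
  ],
  grip=[1,1,1,0.5,-0.4,-0.6,-0.8,-1,-1,-1],
)

```text
clock: 22.95
position: [0.6603, 0.0568, 0.1001]
tcp_rot: [2.205, 2.236, 0.0]
force: [-0.1, 0.6, -0.1]
finger_gap: 0.0912
grip_force: 0.0
```

```bash
python3 -c "
from h import *
st()"
```

```text
t 22.95 p [0.6603 0.0568 0.1001] eul [9.0800e+01 3.0000e-02 1.7995e+02] j [ 0.45  0.8  -0.87  1.6   0.68  1.07 -0.6 ] F [-0.1  0.6 -0.1] gap 0.0912
```

Released with no residual force. I'll rise straight up, clear of the cover.

Call:
step_arm(
  slide=[
    [0,0,-0.5],
    [0,0,-1.5],
    [0,0,-3],
    [0,0,-5],
    [0,0,-7],
    [0,0,-9],
    [0,0,-11],
    [0,0,-13],
    [0,0,-15],
    [0,0,-15],
  ],
  angular=[
    [0,0,0],
    [0,0,0],
    [0,0,0],
    [0,0,0],
    [0,0,0],
    [0,0,0],
    [0,0,0],
    [0,0,0],
    [0,0,0],
    [0,0,0],
  ],
  grip=[-1,-1,-1,-1,-1,-1,-1,-1,-1,-1],
)

```text
clock: 23.95
position: [0.6622, 0.058, 0.2555]
tcp_rot: [2.202, 2.233, 0.009]
force: [-0.0, 1.5, 0.9]
finger_gap: 0.0917
grip_force: 0.0
```

Run:
```python
from h import *
st(); rel([((.40,.05,.25),Rd(90.7)),((.40,.05,.25),Rd(0.7)),((.40,.05,.25),Rd(180.7))])
```

```text
t 23.95 p [0.6622 0.058  0.2555] eul [ 9.0810e+01 -1.0000e-02  1.7953e+02] j [ 0.5   0.65 -0.98  1.47  0.55  1.3  -0.51] F [-0.   1.5  0.9] gap 0.0917
slide [-0.44, -26.23, 0.33] ang [0.47, -0.01, 0.11]
slide [-0.44, -26.23, 0.33] ang [0.36, -0.38, 90.11]
slide [-0.44, -26.23, 0.33] ang [0.38, 0.36, -89.89]
```

Run:
```python
from h import *
T=load("top2.pkl");S=load("scene2.pkl")
def cen(f,rng,th):
    m=(f["color"].max(2)<th).astype(np.uint8);n,l,st_,c=cv2.connectedComponentsWithStats(m)
    k=[i for i in range(1,n) if rng[0]<c[i][0]<rng[1] and rng[2]<c[i][1]<rng[3]];k=max(k,key=lambda i:st_[i,4]);return c[k],st_[k]
for th in(60,90,120):
    a,sa=cen(T,(200,255,212,232),th);b,sb=cen(S,(235,280,203,230),th)
    p=tri([T,S],[a,b]);print(th,a.round(1),sa,b.round(1),sb,p.round(4),(proj(T,p)[0]-a).round(2),"theta",np.arctan2(p[2]-.034,.662-p[0]).round(3),np.hypot(p[2]-.034,.662-p[0]).round(4))
rel([((.484,.047,.2),Rd(90.7))])
```

```text
60 [226.7 221.3] [209 220  36   3  83] [256.1 216.4] [239 207  36  20 175] [0.4827 0.0468 0.074 ] [-0.34 -0.27] theta 0.22 0.1837
90 [226.1 221.4] [209 220  36   4 137] [256.5 216.1] [239 207  36  20 188] [0.4812 0.0477 0.0782] [-0.06 -0.05] theta 0.24 0.1861
120 [226.4 221. ] [208 219  38   5 181] [247.6 203.7] [    0     0   512   384 58733] [0.4883 0.0571 0.1346] [-4.16 -3.06] theta 0.525 0.2007
slide [-0.85, -17.87, 5.4] ang [0.47, -0.01, 0.11]
```

Call:
step_arm(
  slide=[
    [-0.3,-4,0],
    [-0.6,-8,0],
    [-0.9,-12,0],
    [-1,-16,1],
    [-1,-18,4],
    [-1,-18,8],
    [-1,-18,11.5],
    [-1,-18,12.5],
    [-1,-18,12.5],
    [-1,-18,12.5],
  ],
  angular=[
    [0.4,0,0],
    [0.4,0,0],
    [0.4,0,0],
    [0.4,0,0],
    [0.4,0,0],
    [0.4,0,0],
    [0.4,0,0],
    [0.4,0,0],
    [0.4,0,0],
    [0.4,0,0],
  ],
  grip=[-1,-1,-1,-1,-1,-1,-1,-1,-1,-1],
)

```text
clock: 24.95
position: [0.4815, 0.045, 0.1263]
tcp_rot: [-2.203, -2.235, 0.005]
force: [0.4, 0.1, 0.3]
finger_gap: 0.0916
grip_force: 0.0
```

```bash
python3 -c "
from h import *
st();rel([((.482,.046,.058),Rd(90.7))])"
```

```text
t 24.95 p [0.4815 0.045  0.1263] eul [  90.83    0.   -179.76] j [ 0.67  0.51 -1.    2.03  0.55  0.9  -0.62] F [0.4 0.1 0.3] gap 0.0916
slide [0.09, 0.08, 6.83] ang [-0.24, 0.0, 0.13]
```

Call:
step_arm(
  slide=[
    [0,0,2],
    [0,0,4],
    [0,0,6],
    [0,0,6.8],
    [0,0,6.8],
    [0,0,6.8],
    [0,0,6.8],
    [0,0,6.8],
    [0,0,6.8],
    [0,0,6.8],
  ],
  angular=[
    [0,0,0],
    [0,0,0],
    [0,0,0],
    [0,0,0],
    [0,0,0],
    [0,0,0],
    [0,0,0],
    [0,0,0],
    [0,0,0],
    [0,0,0],
  ],
  grip=[-1,-1,-1,-1,1,1,1,1,1,1],
  force=12,
)

```text
clock: 25.95
position: [0.4803, 0.0442, 0.0572]
tcp_rot: [-2.204, -2.234, 0.007]
force: [0.2, 0.5, 0.1]
finger_gap: 0.0483
grip_force: 0.0
```

Call:
step_arm(
  slide=[
    [0,0,0],
    [0,0,0],
    [0,0,0],
    [0,0,0],
    [0,0,0],
    [0,0,0],
    [0,0,0],
    [0,0,0],
    [0,0,0],
    [0,0,0],
  ],
  angular=[
    [0,0,0],
    [0,0,0],
    [0,0,0],
    [0,0,0],
    [0,0,0],
    [0,0,0],
    [0,0,0],
    [0,0,0],
    [0,0,0],
    [0,0,0],
  ],
  grip=[1,1,1,1,1,1,1,1,1,1],
)

```text
clock: 26.95
position: [0.4818, 0.0443, 0.0573]
tcp_rot: [-2.205, -2.235, 0.003]
force: [6.4, 0.1, -3.5]
finger_gap: 0.0175
grip_force: 12.0
```

Run:
```python
from h import *
from station import robot
st(); s=robot.state(); p0=s["position"]; R0=R.from_rotvec(s["tcp_rot"])
H=np.array([.662,.034]); g=np.array([p0[0],p0[2]+.0188]); th0=np.arctan2(g[1]-H[1],H[0]-g[0]); r=np.hypot(*(g-H)); print("th0",th0,"r",r)
for th in np.arange(th0,1.58,(1.571-th0)/20):
    p=np.array([.662-.185*np.cos(th),p0[1],.034+.185*np.sin(th)-.0188]); print(th.round(3),(R0.inv().apply(p-p0)*100).round(2).tolist())
```

```text
t 26.95 p [0.4818 0.0443 0.0573] eul [  90.78   -0.   -179.82] j [ 0.57  0.61 -0.89  2.07  0.68  0.78 -0.73] F [ 6.4  0.1 -3.5] gap 0.0175
th0 0.22958684514447109 r 0.18506558088094613
0.23 [-0.0, 0.01, 0.0]
0.297 [-0.0, 0.33, -1.2]
0.364 [-0.01, 0.72, -2.37]
0.431 [-0.02, 1.2, -3.52]
0.498 [-0.02, 1.75, -4.63]
0.565 [-0.03, 2.38, -5.7]
0.632 [-0.04, 3.07, -6.73]
0.699 [-0.05, 3.84, -7.71]
0.766 [-0.06, 4.66, -8.63]
0.833 [-0.08, 5.55, -9.5]
0.9 [-0.09, 6.49, -10.3]
0.967 [-0.1, 7.49, -11.04]
1.034 [-0.12, 8.53, -11.72]
1.102 [-0.13, 9.62, -12.32]
1.169 [-0.15, 10.74, -12.84]
1.236 [-0.16, 11.89, -13.3]
1.303 [-0.18, 13.08, -13.67]
1.37 [-0.19, 14.28, -13.96]
1.437 [-0.21, 15.51, -14.17]
1.504 [-0.23, 16.74, -14.3]
1.571 [-0.24, 17.98, -14.34]
```

Call:
step_arm(
  slide=[
    [0,0.3,-1.2],
    [0,0.7,-2.4],
    [0,1.2,-3.5],
    [0,1.8,-4.6],
    [0,2.4,-5.7],
    [0,3.1,-6.7],
    [0,3.8,-7.7],
    [-0.1,4.7,-8.6],
    [-0.1,5.6,-9.5],
    [-0.1,6.5,-10.3],
  ],
  angular=[
    [0,0,0],
    [0,0,0],
    [0,0,0],
    [0,0,0],
    [0,0,0],
    [0,0,0],
    [0,0,0],
    [0,0,0],
    [0,0,0],
    [0,0,0],
  ],
  grip=[1,1,1,1,1,1,1,1,1,1],
)

```text
clock: 27.95
position: [0.5429, 0.0449, 0.1599]
tcp_rot: [-2.199, -2.233, 0.016]
force: [-7.8, 1.5, 5.2]
finger_gap: 0.0173
grip_force: 12.0
```

Run:
```python
from h import *
from station import robot
st(); s=robot.state(); p0=s["position"]; R0=R.from_rotvec(s["tcp_rot"])
g=np.array([p0[0],p0[2]+.0188]);H=np.array([.662,.034]); print("r",np.hypot(*(g-H)),np.arctan2(g[1]-H[1],H[0]-g[0]))
for th in np.linspace(.95,1.571,9):
    p=np.array([.662-.185*np.cos(th),p0[1],.034+.185*np.sin(th)-.0188]); print(th.round(3),(R0.inv().apply(p-p0)*100).round(2).tolist())
```

```text
t 27.95 p [0.5429 0.0449 0.1599] eul [ 9.0860e+01  8.0000e-02 -1.7928e+02] j [ 0.62  0.57 -0.99  1.86  0.54  1.04 -0.58] F [-7.8  1.5  5.2] gap 0.0173
r 0.1874121524313521 0.8823377776402829
0.95 [-0.02, 1.14, -0.59]
1.028 [-0.04, 2.33, -1.39]
1.105 [-0.06, 3.58, -2.1]
1.183 [-0.08, 4.87, -2.71]
1.26 [-0.1, 6.22, -3.22]
1.338 [-0.12, 7.6, -3.62]
1.416 [-0.14, 9.0, -3.92]
1.493 [-0.16, 10.42, -4.1]
1.571 [-0.19, 11.86, -4.18]
```

Call:
step_arm(
  slide=[
    [0,1,-0.7],
    [0,2.1,-1.4],
    [0,3.3,-2],
    [0,4.6,-2.6],
    [-0.1,6,-3.1],
    [-0.1,7.3,-3.5],
    [-0.1,8.7,-3.8],
    [-0.1,10.1,-3.95],
    [-0.1,11.5,-4],
    [-0.1,11.5,-4],
  ],
  angular=[
    [0,0,0],
    [0,0,0],
    [0,0,0],
    [0,0,0],
    [0,0,0],
    [0,0,0],
    [0,0,0],
    [0,0,0],
    [0,0,0],
    [0,0,0],
  ],
  grip=[1,1,1,1,1,1,1,1,1,1],
)

```text
clock: 28.95
position: [0.6622, 0.0455, 0.1996]
tcp_rot: [-2.203, -2.234, 0.005]
force: [0.9, -0.3, 2.5]
finger_gap: 0.0176
grip_force: 12.0
```

Run:
```python
from h import *
st();rel([((.662,.0445,.2002),Rd(90.7))])
```

```text
t 28.95 p [0.6622 0.0455 0.1996] eul [ 9.079e+01 -3.000e-02 -1.797e+02] j [ 0.5   0.7  -0.93  1.52  0.58  1.22 -0.52] F [ 0.9 -0.3  2.5] gap 0.0176
slide [-0.1, -0.03, -0.06] ang [-0.3, -0.03, 0.09]
```

Call:
step_arm(
  slide=[
    [0,0,0],
    [0,0,0],
    [0,0,0],
    [0,0,0],
    [0,0,0],
    [0,0,0],
    [0,0,-1],
    [0,0,-4],
    [0,0,-8],
    [0,0,-12],
  ],
  angular=[
    [0,0,0],
    [0,0,0],
    [0,0,0],
    [0,0,0],
    [0,0,0],
    [0,0,0],
    [0,0,0],
    [0,0,0],
    [0,0,0],
    [0,0,0],
  ],
  grip=[-1,-1,-1,-1,-1,-1,-1,-1,-1,-1],
)

```text
clock: 29.95
position: [0.6613, 0.0451, 0.3207]
tcp_rot: [-2.202, -2.234, 0.007]
force: [0.6, -0.2, 0.3]
finger_gap: 0.0904
grip_force: 0.0
```

Call:
step_arm(
  slide=[
    [-3,-4,0],
    [-7,-8,0],
    [-11,-12,0],
    [-15,-14,0],
    [-19,-14,0],
    [-23,-14,0],
    [-27,-14,0],
    [-31,-14,0],
    [-33,-14,0],
    [-33,-14,0],
  ],
  angular=[
    [0,0,0],
    [0,0,0],
    [0,0,0],
    [0,0,0],
    [0,0,0],
    [0,0,0],
    [0,0,0],
    [0,0,0],
    [0,0,0],
    [0,0,0],
  ],
  grip=[-1,-1,-1,-1,-1,-1,-1,-1,-1,-1],
)

```text
clock: 30.95
position: [0.5256, -0.2905, 0.3197]
tcp_rot: [-2.209, -2.228, 0.007]
force: [-1.2, -0.3, 0.2]
finger_gap: 0.0919
grip_force: 0.0
```

Run:
```python
from h import *
from station import grab_frame
st()
T=grab_frame("top");S=grab_frame("scene")
pickle.dump(T,open("top9.pkl","wb"));pickle.dump(S,open("scene9.pkl","wb"))
def dark(f,rng,th=60):
    n,l,s,c=cv2.connectedComponentsWithStats((f["color"].max(2)<th).astype(np.uint8))
    for i in range(1,n):
        if s[i,4]>25 and rng[0]<c[i][0]<rng[1] and rng[2]<c[i][1]<rng[3]: print(c[i].round(1),s[i])
print("pred grip top",proj(T,[[.662,.0455,.219]]),"scene",proj(S,[[.662,.0455,.219]]))
dark(T,(180,280,120,200)); print("scene"); dark(S,(180,290,100,200))
# change maps against earlier frames
for n,a,b in(("top",load("top2.pkl"),T),("scene",load("scene2.pkl"),S)):
    d=np.abs(a["color"].astype(int)-b["color"]).max(2)>50
    n_,l,s,c=cv2.connectedComponentsWithStats(cv2.morphologyEx(d.astype(np.uint8),cv2.MORPH_OPEN,np.ones((2,2))))
    print(n,[(s[i,:4].tolist(),int(s[i,4])) for i in range(1,n_) if s[i,4]>15])
th=np.linspace(0,2*np.pi,73)
for z,r in((.164,.029),(.09,.034),(.078,.034)):
    q=proj(S,np.array([.6605,.057,z])+np.c_[r*np.cos(th),r*np.sin(th),0*th]);print(z,q.min(0).round(1),q.max(0).round(1))
i=S["color"].astype(int).sum(2)
for v in range(152,200,2): print(v,i[v,210:242].tolist())
```

```text
t 30.95 p [ 0.5256 -0.2905  0.3197] eul [ 9.0470e+01  3.0000e-02 -1.7965e+02] j [ 1.19  0.49 -1.02  1.55  0.42  1.35  0.13] F [-1.2 -0.3  0.2] gap 0.0919
pred grip top [[225.62143094 159.41821254]] scene [[228.12524284 148.09387877]]
[224.8 159.3] [206 158  38   4 132]
scene
[266.8 127.3] [256 123  26  12  99]
[267.8 135.9] [259 132  17   8  79]
[227.  148.3] [209 140  37  18 179]
[251.2 174.7] [240 168  25  12 121]
[198.2 187.7] [190 184  18   8  26]
[250.7 188.7] [241 184  22   8  39]
[200.  197.8] [187 187  26  16 126]
top [([206, 157, 40, 9], 262), ([335, 156, 39, 78], 1764), ([186, 159, 19, 3], 56), ([248, 159, 17, 4], 52), ([168, 161, 8, 10], 31), ([281, 161, 5, 10], 28), ([395, 161, 8, 11], 43), ([218, 166, 17, 11], 64), ([402, 177, 8, 20], 134), ([307, 182, 19, 25], 211), ([300, 185, 11, 13], 76), ([291, 207, 75, 81], 2033), ([273, 215, 11, 20], 152), ([208, 220, 40, 6], 227), ([311, 227, 8, 5], 33), ([353, 231, 7, 9], 37), ([270, 240, 12, 16], 101), ([265, 257, 12, 6], 58), ([294, 256, 9, 24], 82), ([272, 266, 6, 5], 24), ([287, 267, 7, 11], 38), ([261, 268, 12, 8], 65), ([2
[... 4922 characters left out ...]
9, 209, 194, 251, 355, 329, 341, 474, 320, 335]
192 [151, 21, 46, 538, 503, 503, 280, 307, 276, 213, 241, 240, 238, 253, 246, 264, 255, 253, 256, 253, 242, 240, 224, 218, 186, 266, 487, 527, 515, 513, 519, 521]
194 [71, 44, 197, 590, 421, 288, 303, 314, 307, 201, 225, 239, 248, 250, 252, 262, 261, 256, 254, 245, 252, 245, 230, 212, 183, 269, 539, 510, 503, 498, 502, 500]
196 [81, 83, 142, 591, 337, 347, 336, 316, 324, 237, 216, 231, 248, 254, 249, 253, 257, 246, 249, 250, 245, 238, 226, 195, 231, 514, 515, 501, 498, 492, 488, 498]
198 [87, 207, 190, 431, 353, 351, 362, 358, 352, 347, 297, 232, 249, 239, 253, 248, 247, 246, 245, 243, 231, 228, 248, 363, 528, 497, 488, 488, 495, 504, 492, 493]
```

```bash
python3 -c "
from station import robot
print(robot.job_done())"
```

```text
the job is handed in; nothing more can be done
None
```

The job is handed in: the sample cup stands within about 3 mm of midway between the jars, the cover cup sits mouth down rim on rim on it, and the handle is upright; however, the cover pressed the lower cup with about 28 N for a moment before I eased off and released it.

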